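# Seat the three-slot lamp base on its round conduit box

## Robot

A 6-joint arm with a two-finger parallel gripper is mounted at the origin on the work surface. World frame = base frame: x ahead of the robot, y to its left, z up, the work surface at z = 0. Lengths are in m, angles in degrees, forces in N, time in s.
With the tool pointing down it reaches from about 0.275 to 0.775 m from the base axis. Payload 14.6 kg.
Tool frame: the origin (TCP) lies at the very end of the fingers, on their centre line; the grasp point (between the pads) lies 19 mm behind it; z points along the fingers, x is the direction in which the jaws open and shut, and the axes are right-handed (so a half turn about z gives the same grasp; the last joint's range is limited). The gripper opens to 85 mm and grips with 20 to 120 N. Pads are 22 mm wide; open, the fingers measure 114 mm over their backs; the gripper's body (76 mm by 85 mm) begins 54 mm behind the grasp point. The pads swing forward as they close: fully open they stand 13 mm farther back than shut.
Start: joints at [-84.299, 15.075, -2.767, 72.158, 0, 81.102], TCP at [0.132, -0.508, 0.231] pointing down, gripper open.
Joint ranges: [-151.79, 151.79], [-50.71, 97.33], [-67.44, 78.34], [-121.81, 120.89], [-77.56, 73.72], [-180, 180]. Speed limits (degrees/s): [108.29, 108.29, 147.25, 159.86, 180, 180].

## Interface

Orientations are given as [roll, pitch, yaw] about the fixed x, y, z axes, in that order (R = Rz(yaw) Ry(pitch) Rx(roll)).
In Python, from plant import sensors, snapshot, robot gives the robot as it stands. The module is installed in compiled form; this text tells all that it offers.
- The arm moves only by the shell command python3 -m pendant 'ROWS' [FORCE]. ROWS is JSON, one flat list of numbers, 7 for each row, row after row: the closure, from 0 (fully open) to 1 (shut), then the shift along the tool's x, y, z in m, then the turn, a rotation vector about the tool's x, y, z in degrees. In form: [jaw, tx, ty, tz, rx, ry, rz, jaw, tx, ty, tz, rx, ry, rz, ...]. A call has 1 to 5 rows; each row is the pose to reach, as a shift and turn from the pose commanded when the call began, along the tool's axes at that moment; what a row does not reach only later rows make up. A row lasts 1/12 s, in which the tool goes at most 41.7 mm and 7.16 degrees, less where a joint would pass 70% of its speed; a pose out of reach is approached as far as the arm can. A call with a gripper value outside its range is refused whole. The fingers move at their own pace and stop on an object; FORCE is the grip in N (left out, the last holds). Time passes only in rows, so rows that repeat a pose let the fingers close. It gives the time, the measured TCP pose, the force and the opening at its end, in the units of the state.
- sensors.read_state(): the state, without advancing time (a new reading comes with each control period).
- snapshot(name): name is "scene" or "top" or "wrist"; returns a dict with "frame" (400x640x3 uint8, red, green, blue), "mtx" (3x3 intrinsics, pixels), "R" (3x3) and "t" (3): a world point X has camera coordinates R X + t; the wrist camera has in their place "hand_eye" (4x4, takes a point from camera to tool coordinates, whose origin is the TCP and whose axes are the tool frame's). Camera axes: x right, y down, z forward; pixel columns grow to the right and rows downward; lengths in m; the calibration is good to about 2 mm. A picture is of the moment at which its call begins: read the wrist's pose just before it. There is no depth.
- robot.close_job(): hands the job in, once; it reports no verdict.
The state is a dict: "time_s": time; "joint_positions": joint angles; "qvel": joint speeds; "effort": joint torques, N m; "tool_pos": TCP position; "ee_rot": TCP orientation; "contact_force": force on the tool from outside, world axes, zero at the start; "ft_torque": the same for the moment, N m; "width": finger opening in m.
Only numpy, scipy, OpenCV 4.12 (cv2) and the standard library are available. Lean on these libraries where they do the work, as an engineer would, in place of code of your own. Each camera call takes 0.05 s, during which the arm holds its last target. There are 200 camera calls.

## Task

Fit the white lamp base that has three curved slots onto the round grey box that has three studs: set it neck up over the box's central hub, turned so that a stud comes up through each slot, and seated fully home, flat on the box, then let go. Leave the smaller two-slot lamp base where it lies.

Things in the scene. Friction and masses are not known exactly. Their poses are not given: they have to be found in the camera images.
- lamp_base: Loose white plastic lamp base, 0.2 kg, neck up. Flange 130 mm across, 9 mm thick; central round neck 44 mm thick to grip, top 70 mm above the underside, bore 32 mm right through. Three through slots 120 deg apart, 34 to 57 mm from the centre, 28 mm long at 46 mm radius. Origin: centre of the underside. z up the neck; x through the middle of one slot.
- round_box: Fixed round grey box, 140 mm across, 45 mm high; white conduit stubs along its x and -x, to 110 mm out and 34 mm high. On its flat top: central brass hub 18 mm thick, 32 mm high; three dark steel studs 7 mm thick, 18 mm high, 120 deg apart, 46 mm from the centre. Origin: centre of its underside, on the table. z up; x points through one stud.
- box_top (a point): Centre of the round box's flat top face, at the foot of the hub, 45 mm above the table; axes as the round box's. The lamp base is seated when its origin is here.
- two_slot_base: A bystander, not to be moved: a smaller white lamp base, loose, flange 110 mm across with only two slots opposite each other, neck 44 mm thick and 55 mm high. Origin: centre of its underside.
Things that resemble listed ones, but are neither listed nor needed, are in the scene too. Leave any green or orange look-alike of the lamp_base alone. Leave any red look-alike of the round_box alone.

How it is judged (in metres and radians):
At the end, for the whole second after the job is handed in: The three-slot lamp base sits on the round box, its centre within 12 mm of the box's, its underside within 5 mm of the box's top, upright within 0.08 rad (so the studs stand in its slots), at rest; the two-slot base lies within 30 mm of where it was (horizontal distance between lamp_base and box_top below 0.012 m and z of lamp_base in the frame of box_top between -0.005 and 0.005 m and angle between lamp_base's own z axis and vertical below 0.08 rad and linear speed of lamp_base below 0.02 m/s and distance of two_slot_base from where it was at the start of the episode below 0.03 m); the robot touches nothing.
It fails at once if the two-slot lamp base is moved by more than 30 mm (distance of two_slot_base from where it was at the start of the episode above 0.03 m).
It also fails if it takes over 35 s, if anything falls off the work surface, if the arm or the gripper's body presses on something with over 40 N, if the wrist force passes 120 N, or if a joint passes its speed limit or range.

## Working session

There is one attempt and no reset: what is moved stays moved. The work goes in short steps, Python scripts to look and compute and a shell command to move; the robot and the scene stay as the last step left them, time stands still between calls to the robot, and variables do not carry over. Pictures are saved under pics/ and viewed, about 8 in all and at most 12, crops included, and the job is handed in when it is done.

```bash
mkdir -p pics
python3 - <<'E'
from plant import sensors, snapshot
import cv2,numpy as np
print(sensors.read_state())
for n in("top","scene"):
    s=snapshot(n);cv2.imwrite(f"pics/{n}0.png",s["frame"][:,:,::-1]);np.savez(f"pics/{n}0.npz",**s)
    print(n,s["mtx"].tolist(),s["R"].tolist(),s["t"].tolist())
E
```

```text
{'time_s': 0.0, 'joint_positions': array([-8.43000043e+01,  1.50995027e+01, -2.80286396e+00,  7.21596664e+01,
       -7.40678480e-04,  8.11019350e+01]), 'qvel': array([ 0.0953324 , -0.03999218,  0.01810024, -0.00819306,  0.03730255,
       -0.03372273]), 'effort': array([ 1.35264196e-03, -6.37615156e+01,  3.84561682e+01,  1.39553126e-02,
        1.00799882e-04,  1.63891311e-06]), 'tool_pos': array([ 0.13228252, -0.50777603,  0.23082482]), 'ee_rot': array([-1.79991137e+02,  6.14010477e-02, -7.54019342e+01]), 'contact_force': array([-0.68861164,  0.49785416,  0.07118397]), 'ft_torque': array([ 2.02146570e-05, -9.42326865e-03, -1.60029927e-02]), 'width': 0.08540301036193682}
top [[429.5638825616808, 0.0, 315.7016934147579], [0.0, 429.5638825616808, 191.94094913171665], [0.0, 0.0, 1.0]] [[0.02613722895726137, -0.9995575781807282, -0.014194828773643883], [-0.9941516220115254, -0.024502239965469283, -0.10517695892412676], [0.10478262124173347, 0.016860846305922318, -0.9943522082982266]] [0.17927411206885083, 0.41793531760176783, 1.5756303933173492]
scene [[412.50655154836414, 0.0, 322.74984023478476], [0.0, 412.50655154836414, 199.05097169325532], [0.0, 0.0, 1.0]] [[-0.7808151758918165, 0.6246487274091085, 0.011900774899671236], [0.4403154027794631, 0.5637111793917039, -0.6988219031369675], [-0.4432268123344868, -0.5404106527216089, -0.7151966996937372]] [0.19733833819729332, -0.24077930471599476, 1.7732821311311875]
```

View pics/top0.png

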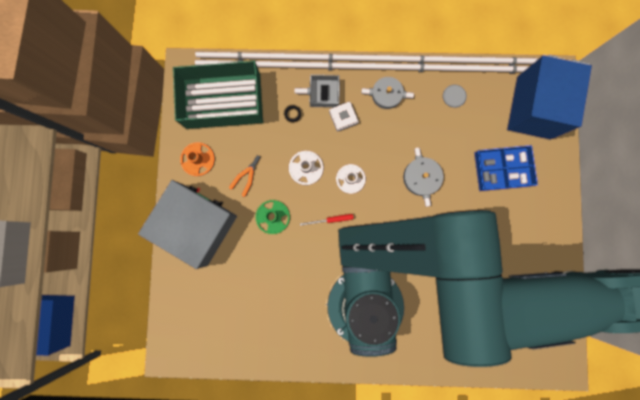

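View pics/scene0.png

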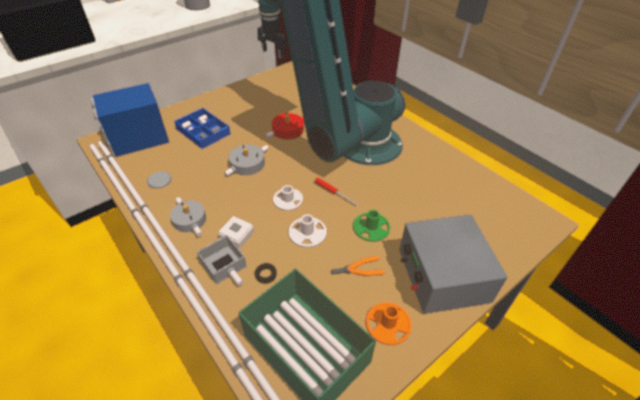

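The top view shows two grey round boxes, at (389,92) and (424,176). It also shows two white bases, at (306,167), larger, and (351,178), smaller. The green, orange and red look-alikes are out. I'll enlarge the four candidates in one crop.

Run:
```python
import cv2,numpy as np
t=cv2.imread("pics/top0.png");s=cv2.imread("pics/scene0.png")
f=lambda im,u,v:cv2.resize(im[v-25:v+25,u-33:u+33],(396,300),interpolation=cv2.INTER_CUBIC)
cv2.imwrite("pics/c1.png",np.vstack([np.hstack([f(t,389,92),f(t,424,176)]),np.hstack([f(t,325,172),f(s,300,215)])]))
# rough positions
def ray(n,uv,z):
    d=np.load(f"pics/{n}0.npz");C=-d["R"].T@d["t"];v=d["R"].T@np.linalg.inv(d["mtx"])@[*uv,1];return C+v*(z-C[2])/v[2]
def tri(a,b):
    A=[];B=[]
    for n,uv in(("top",a),("scene",b)):
        d=np.load(f"pics/{n}0.npz");C=-d["R"].T@d["t"];v=d["R"].T@np.linalg.inv(d["mtx"])@[*uv,1];v/=np.linalg.norm(v)
        P=np.eye(3)-np.outer(v,v);A.append(P);B.append(P@C)
    return np.linalg.lstsq(np.vstack(A),np.hstack(B),rcond=None)[0].round(3)
print("big base fl",ray("top",(306,167),.009),"small",ray("top",(351,178),.009),"boxA",ray("top",(389,92),.045),"boxB",ray("top",(424,176),.045))
print(tri((306,167),(308,230)),tri((351,178),(288,198)),tri((389,92),(187,215)),tri((424,176),(246,160)))
```

```text
big base fl [0.50862908 0.22921636 0.009     ] small [0.47078376 0.05860451 0.009     ] boxA [ 0.79496286 -0.07583676  0.045     ] boxB [ 0.47961731 -0.20666647  0.045     ]
[0.506 0.231 0.009] [0.469 0.06  0.006] [ 0.803 -0.079  0.018] [ 0.482 -0.212  0.014]
```

View pics/c1.png

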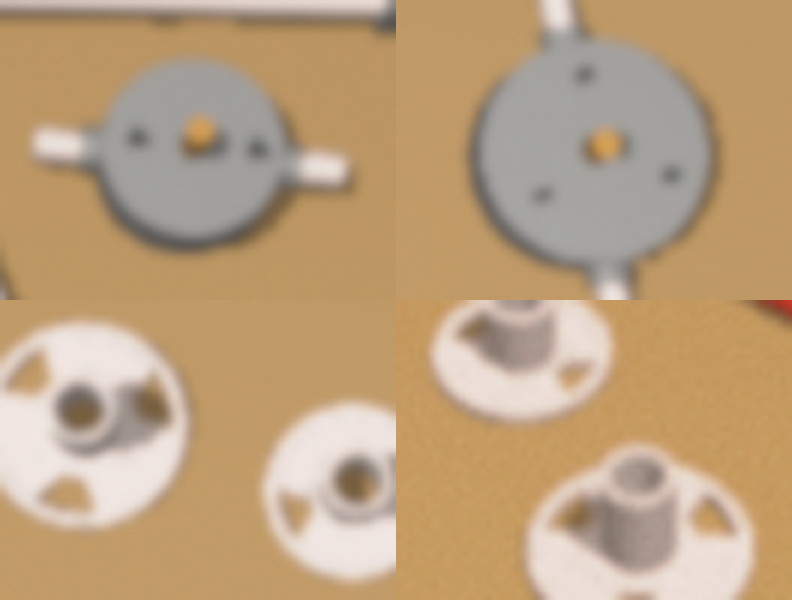

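The crop shows that box B, top (424,176), has three studs and a hub. Box A at (389,92) has only two studs. The larger white base at (306,167) has three slots and the small one has two. So the parts are base ≈ (0.507, 0.231) and box ≈ (0.48, −0.21). I'll go over the box first, since it's on the way, and turn the wrist to stay inside its range.

```bash
cat > h.py <<'E'
import sys,numpy as np,cv2
from plant import sensors,snapshot
from scipy.spatial.transform import Rotation as Ro
def pose():
    s=sensors.read_state();return s,Ro.from_euler("xyz",s["ee_rot"],degrees=True).as_matrix(),s["tool_pos"]
def to(x,y,z,yaw):  # shift/turn in tool axes
    s,R,p=pose();d=R.T@(np.array([x,y,z])-p)
    T=Ro.from_euler("xyz",[180,0,yaw],degrees=True).as_matrix()
    print("shift",d.round(4),"turn",Ro.from_matrix(R.T@T).as_rotvec(degrees=True).round(1),"rows>=",round(np.linalg.norm(d)/.0417,1))
def shot(name):
    s,R,p=pose();w=snapshot("wrist");cv2.imwrite(f"pics/{name}.png",w["frame"][:,:,::-1])
    H=w["hand_eye"];np.savez(f"pics/{name}.npz",K=w["mtx"],R=R@H[:3,:3],C=R@H[:3,3]+p,f=w["frame"],H=H)
def ray(name,uv,z):
    d=np.load(f"pics/{name}.npz");v=d["R"]@np.linalg.inv(d["K"])@[*uv,1];return d["C"]+v*(z-d["C"][2])/v[2]
def tri(obs):
    A=[];B=[]
    for n,uv in obs:
        d=np.load(f"pics/{n}.npz");v=d["R"]@np.linalg.inv(d["K"])@[*uv,1];v/=np.linalg.norm(v);P=np.eye(3)-np.outer(v,v);A.append(P);B.append(P@d["C"])
    return np.linalg.lstsq(np.vstack(A),np.hstack(B),rcond=None)[0].round(4)
E
python3 -m pendant '[0,-0.0175,-0.036,0,0,0,-7, 0,-0.035,-0.072,0,0,0,-14, 0,-0.0525,-0.108,0,0,0,-21, 0,-0.07,-0.144,0,0,0,-28, 0,-0.0875,-0.18,0,0,0,-35]'
python3 -c "
from h import *
print(snapshot('wrist')['hand_eye'].round(3).tolist())
to(.44,-.20,.27,-30)"
```

```text
time_s: 0.52
tool_pos: [0.2854, -0.3765, 0.2311]
ee_rot: [-180.0, 0.0, -40.1]
contact_force: [0.1, -0.7, 0.4]
width: 0.0855
[[1.0, 0.0, 0.0, 0.0], [-0.0, 0.963, 0.271, -0.069], [-0.0, -0.271, 0.963, -0.143], [0.0, 0.0, 0.0, 1.0]]
shift [ 0.0074 -0.2288 -0.0381] turn [-0.1 -0.  -9.3] rows>= 5.6
```

```bash
python3 -m pendant '[0,0.0015,-0.04,-0.008,0,0,-2, 0,0.003,-0.08,-0.016,0,0,-4, 0,0.0045,-0.12,-0.024,0,0,-6, 0,0.006,-0.16,-0.03,0,0,-8, 0,0.007,-0.185,-0.03,0,0,-10]'
python3 -c "
from h import *
shot('b1')
to(.50,-.12,.27,-30)"
```

```text
time_s: 0.98
tool_pos: [0.4115, -0.2393, 0.2623]
ee_rot: [-180.0, -0.1, -30.2]
contact_force: [-0.5, -1.0, -0.8]
width: 0.0857
shift [ 0.0167 -0.1453 -0.0081] turn [-0.1 -0.1  0. ] rows>= 3.5
```

View pics/b1.png

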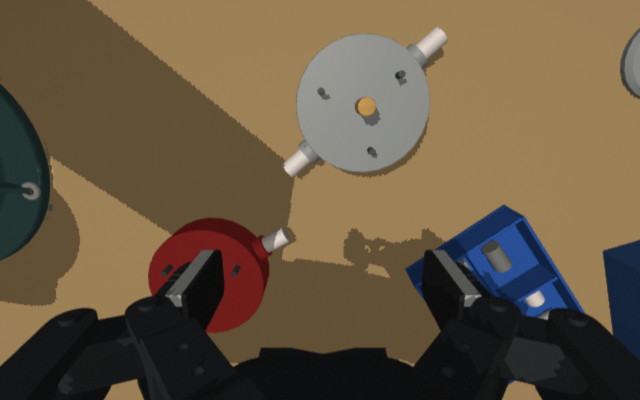

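The box is in view: hub top at (366,107), studs at (401,75), (322,92) and (370,152). I'll move on towards the base and take a second view of the box on the way.

```bash
python3 -m pendant '[0,0.005,-0.038,-0.002,0,0,0, 0,0.01,-0.075,-0.004,0,0,0, 0,0.015,-0.11,-0.006,0,0,0, 0,0.015,-0.11,-0.006,0,0,0]'
python3 - <<'E'
from h import *
shot('b2')
def blobs(m,lo,hi):
    n,l,st,c=cv2.connectedComponentsWithStats(m.astype(np.uint8));return [(c[i].round(1).tolist(),int(st[i,4])) for i in range(1,n) if lo<st[i,4]<hi]
for n in('b1','b2'):
    f=np.load(f"pics/{n}.npz")['f'];g=cv2.cvtColor(f,cv2.COLOR_RGB2HSV)
    grey=((g[...,1]<35)&(g[...,2]>110)&(g[...,2]<185)).astype(np.uint8)
    cs,_=cv2.findContours(cv2.morphologyEx(grey,cv2.MORPH_OPEN,np.ones((13,13))),cv2.RETR_EXTERNAL,cv2.CHAIN_APPROX_NONE)
    c=max([c for c in cs],key=cv2.contourArea);(e)=cv2.fitEllipse(c);print(n,'top ellipse',np.round(e[0],1),np.round(e[1],1))
    r=lambda uv:ray(n,uv,.045)
    h=cv2.convexHull(c);P=np.array([r(p[0]) for p in h])[:,:2];A=np.c_[2*P,np.ones(len(P))];q=np.linalg.lstsq(A,(P**2).sum(1),rcond=None)[0]
    print(' circle@.045',q[:2].round(4),'diam',2*np.sqrt(q[2]+q[0]**2+q[1]**2))
    m=np.zeros(grey.shape,np.uint8);cv2.fillConvexPoly(m,h,1)
    br=(g[...,1]>90)&(g[...,2]>150)&(m>0);print(' brass',blobs(br,30,2000))
    print(' dark',[(b,ray(n,b[0],.063).round(3)[:2].tolist()) for b in blobs((g[...,2]<75)&(m>0)&(g[...,1]<90),15,600)])
to(.53,.265,.27,-30)
E
```

```text
time_s: 1.37
tool_pos: [0.4807, -0.1506, 0.2671]
ee_rot: [-179.9, 0.0, -30.2]
contact_force: [-0.8, -0.8, -0.2]
width: 0.0853
b1 top ellipse [362.1 100.7] [128.6 140.9]
 circle@.045 [ 0.4814 -0.2037] diam 0.13981337804655977
 brass [([366.3, 105.9], 253)]
 dark [(([397.6, 75.8], 26), [0.522, -0.195]), (([369.1, 149.6], 16), [0.465, -0.244])]
b2 top ellipse [343.8 199.3] [101.5 125.3]
 circle@.045 [ 0.4808 -0.2034] diam 0.13790045815899707
 brass [([347.5, 216.2], 170)]
 dark [(([378.9, 183.5], 46), [0.526, -0.193]), (([307.7, 196.7], 43), [0.453, -0.167]), (([353.4, 246.4], 74), [0.468, -0.243])]
shift [-0.1662 -0.3862 -0.0029] turn [-0.   0.  -0.2] rows>= 10.1
```

View pics/b2.png

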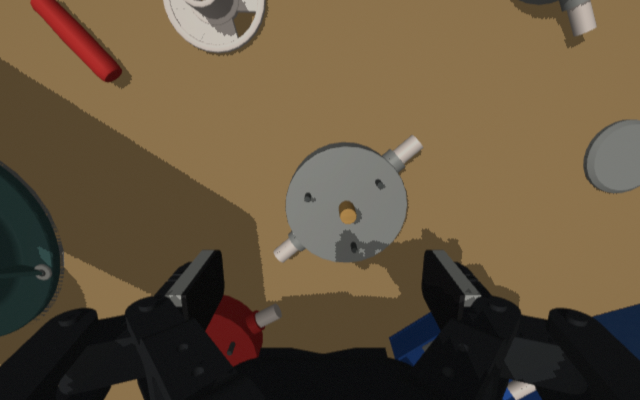

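Both box views agree on a centre of (0.481, −0.2035). With the plane at 45 mm the top comes out 138–140 mm across, which confirms the height. The stud angle is about 10°. Next is the base.

```bash
python3 -m pendant '[0,-0.016,-0.037,0,0,0,0, 0,-0.032,-0.074,0,0,0,0, 0,-0.048,-0.111,0,0,0,0, 0,-0.064,-0.148,0,0,0,0, 0,-0.08,-0.185,0,0,0,0]'
python3 -m pendant '[0,-0.016,-0.037,0,0,0,0, 0,-0.025,-0.055,0,0,0,0, 0,-0.025,-0.055,0,0,0,0]'
python3 -c "
from h import *
shot('a1')
print('box top by 2 views',tri([('b1',(362.1,100.7)),('b2',(343.8,199.3))]))
to(.53,.265,.27,-30)"
python3 -m pendant '[0,-0.016,-0.036,0,0,0,0, 0,-0.032,-0.072,0,0,0,0, 0,-0.048,-0.108,0,0,0,0, 0,-0.057,-0.129,0,0,0,0, 0,-0.057,-0.129,0,0,0,0]'
cat > m.py <<'E'
from h import *
def base(n,z,pred):
    f=np.load(f"pics/{n}.npz")['f'];g=cv2.cvtColor(f,cv2.COLOR_RGB2HSV)
    w=((g[...,1]<45)&(g[...,2]>110)).astype(np.uint8);w=cv2.morphologyEx(w,cv2.MORPH_OPEN,np.ones((5,5)))
    cs,_=cv2.findContours(w,cv2.RETR_EXTERNAL,cv2.CHAIN_APPROX_NONE)
    for c in sorted(cs,key=cv2.contourArea)[-4:]:
        h=cv2.convexHull(c);P=np.array([ray(n,p[0],z) for p in h])[:,:2]
        q=np.linalg.lstsq(np.c_[2*P,np.ones(len(P))],(P**2).sum(1),rcond=None)[0];r=np.sqrt(q[2]+q[0]**2+q[1]**2)
        e=np.abs(np.linalg.norm(P-q[:2],axis=1)-r).max()
        print(n,cv2.boundingRect(c),'centre',q[:2].round(4),'diam',round(2*r,4),'resid',round(e,4))
for n in('a1','a2'): base(n,.009,None)
E
python3 -c "
from h import *
shot('a2');print(pose()[2])"
python3 m.py
```

```text
time_s: 1.83
tool_pos: [0.5025, 0.0465, 0.2672]
ee_rot: [180.0, 0.0, -30.5]
contact_force: [1.1, 0.5, 0.2]
width: 0.0855
time_s: 2.08
tool_pos: [0.509, 0.1083, 0.2669]
ee_rot: [-180.0, 0.0, -30.2]
contact_force: [0.3, -0.0, -0.3]
width: 0.0854
box top by 2 views [ 0.4836 -0.1988  0.0327]
shift [-0.0617 -0.1474 -0.0031] turn [ 0.   0.  -0.3] rows>= 3.8
time_s: 2.55
tool_pos: [0.5258, 0.2477, 0.2665]
ee_rot: [180.0, 0.0, -30.3]
contact_force: [0.6, 0.8, -0.1]
width: 0.0857
[0.52566562 0.24593438 0.26664837]
a1 (586, 91, 22, 28) centre [0.8172 0.0061] diam 0.031 resid 0.0046
a1 (271, 166, 86, 82) centre [0.4704 0.063 ] diam 0.1084 resid 0.0005
a1 (433, 27, 109, 109) centre [0.714  0.0919] diam 0.1126 resid 0.0121
a1 (209, 4, 115, 123) centre [0.5082 0.2322] diam 0.1282 resid 0.0005
a2 (532, 0, 31, 48) centre [0.8099 0.2553] diam 0.0477 resid 0.0095
a2 (316, 263, 80, 69) centre [0.4703 0.0639] diam 0.1082 resid 0.0015
a2 (471, 153, 100, 92) centre [0.7154 0.0817] diam 0.1133 resid 0.0126
a2 (264, 126, 105, 103) centre [0.5084 0.2329] diam 0.1282 resid 0.0003
```

View pics/a2.png

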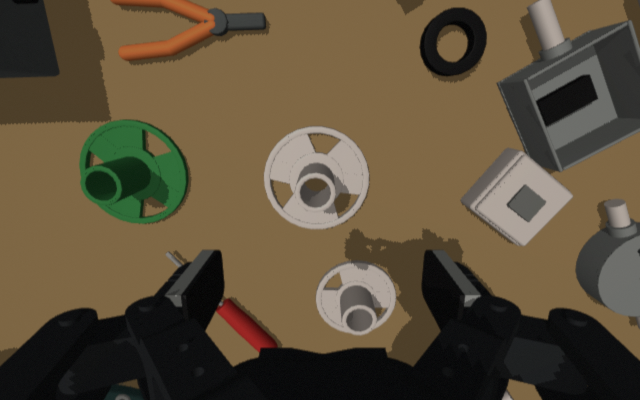

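The picture shows the three-slot base at (316,178), neck top (316,190), slots at about (322,143), (283,182) and (350,185). The two-slot base is at (357,297). Flange fits at z = 0.009 agree between views to 1 mm. I'll measure the slot angles and neck height now. The ellipse-centre triangulation of the box height gave 0.033, so I'll recheck it with the hub.

Run:
```python
from h import *
c0=np.array([.5083,.2325])
for n in('a1','a2'):
    f=np.load(f"pics/{n}.npz")['f'];g=cv2.cvtColor(f,cv2.COLOR_RGB2HSV)
    ys,xs=np.nonzero(g[...,1]>70);P=np.array([ray(n,(x,y),.009)[:2] for x,y in zip(xs,ys) if abs(x-300)<110 and y<240])-c0
    r=np.hypot(*P.T);a=np.degrees(np.arctan2(P[:,1],P[:,0]))[(r>.042)&(r<.053)]
    h,_=np.histogram(a,36,(-180,180));print(n,'hist',h.tolist())
    z=np.exp(3j*np.radians(a)).mean();print(' slot angle mod120',np.degrees(np.angle(z))/3)
def rimtop(n,box):  # bore: dark/brown hole in neck top
    f=np.load(f"pics/{n}.npz")['f'];x,y,w,h=box;s=f[y:y+h,x:x+w].copy();return s
s=rimtop('a2',(264,126,105,103));t=rimtop('a1',(209,4,115,123))
cv2.imwrite('pics/c2.png',np.hstack([cv2.resize(t,(380,400)),cv2.resize(s,(400,400))])[:,:,::-1])
print('hub top',tri([('b1',(366.3,105.9)),('b2',(347.5,216.2))]))
for (p,q) in (((401,74),(379.5,182.5)),((322,91),(308,195.5)),((370.5,151),(353,245.5))): print('stud',tri([('b1',p),('b2',q)]))
```

```text
a1 hist [56, 0, 0, 0, 0, 0, 0, 0, 0, 59, 71, 73, 50, 0, 0, 0, 0, 0, 0, 0, 1, 73, 84, 86, 60, 0, 0, 0, 0, 0, 0, 0, 0, 59, 74, 73]
 slot angle mod120 49.473175561082904
a2 hist [39, 0, 0, 0, 0, 0, 0, 0, 0, 46, 57, 55, 44, 0, 0, 0, 0, 0, 0, 0, 0, 50, 65, 69, 43, 0, 0, 0, 0, 0, 0, 0, 0, 49, 57, 55]
 slot angle mod120 49.52026705726692
hub top [ 0.481  -0.2033  0.0779]
stud [ 0.5278 -0.1954  0.0528]
stud [ 0.4519 -0.1696  0.0488]
stud [ 0.466  -0.2486  0.0475]
```

View pics/c2.png

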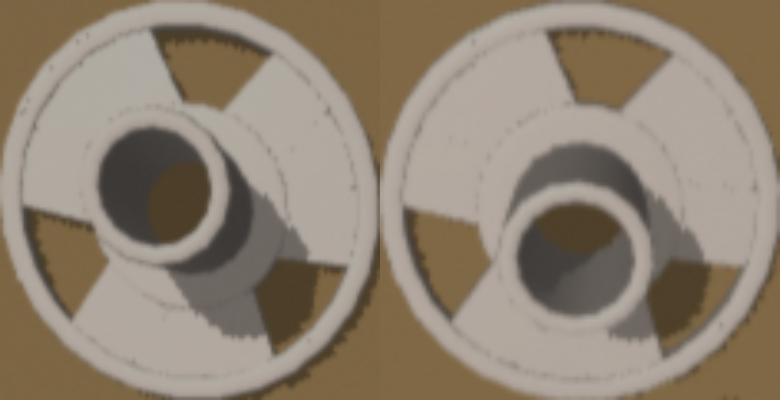

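Run:
```python
from h import *
print('neck top',tri([('a1',(258.3,61.2)),('a2',(315.5,191.9))]))
print(pose()[2]);to(.508,.2325,.03,-30)
```

```text
neck top [0.5092 0.2319 0.0657]
[0.52566562 0.24593438 0.26664837]
shift [-0.0084  0.0203  0.2367] turn [ 0.   0.  -0.3] rows>= 5.7
```

Neck top is (0.509, 0.232, 0.066) against the stated 0.070, and the axis matches the flange centre, so I'll descend.

```bash
python3 -m pendant '[0,-0.003,0.007,0.035,0,0,0, 0,-0.006,0.014,0.07,0,0,0, 0,-0.008,0.02,0.105,0,0,0, 0,-0.008,0.02,0.135,0,0,0, 0,-0.008,0.02,0.135,0,0,0]' 60
python3 -c "
from h import *
print(pose()[2]);to(.5085,.2325,.03,-30)"
```

```text
time_s: 3.02
tool_pos: [0.5056, 0.2296, 0.1277]
ee_rot: [179.7, 0.3, -30.5]
contact_force: [-0.1, -0.6, -0.8]
width: 0.0855
[0.50562147 0.22955695 0.12771197]
shift [ 0.0015 -0.0046  0.0977] turn [ 0.3  0.3 -0.5] rows>= 2.3
```

```bash
python3 -m pendant '[0,0.001,-0.003,0.03,0,0,0, 0,0.001,-0.003,0.06,0,0,0, 0,0.001,-0.003,0.085,0,0,0, 0,0.001,-0.003,0.098,0,0,0, 0,0.001,-0.003,0.098,0,0,0]'
python3 -c "
from h import *
to(.5085,.2325,.03,-30)"
python3 -m pendant '[0.7,0,0,0,0,0,0, 0.7,0,0,0,0,0,0, 0.7,0,0,0,0,0,0, 0.7,0,0,0,0,0,0, 0.7,0,0,0,0,0,0]' 60
python3 -m pendant '[0.7,0,0,0,0,0,0, 0.7,0,0,0,0,0,0, 0.7,0,0,0,0,0,0]' 60
```

```text
time_s: 3.43
tool_pos: [0.5104, 0.2332, 0.0333]
ee_rot: [179.9, 0.1, -30.5]
contact_force: [-0.1, 0.5, -0.2]
width: 0.0855
shift [-0.0013  0.0015  0.0033] turn [ 0.1  0.1 -0.5] rows>= 0.1
time_s: 3.85
tool_pos: [0.5116, 0.2348, 0.0362]
ee_rot: [-179.9, -0.1, -30.4]
contact_force: [-3.1, -1.8, 14.2]
width: 0.0433
time_s: 4.1
tool_pos: [0.5116, 0.2348, 0.0362]
ee_rot: [-179.9, -0.1, -30.4]
contact_force: [-3.3, -2.6, 13.6]
width: 0.0431
```

Gripped at 43 mm, which is the neck width. Lifting.

```bash
python3 -m pendant '[0.7,0,0,-0.02,0,0,0, 0.7,0,0,-0.05,0,0,0, 0.7,0,0,-0.085,0,0,0, 0.7,0,0,-0.12,0,0,0, 0.7,0,0,-0.13,0,0,0]' 60
python3 -c "
from h import *
to(.481,-.2035,.165,-69.4)"
```

```text
time_s: 4.52
tool_pos: [0.5122, 0.2352, 0.17]
ee_rot: [-179.7, -0.3, -30.4]
contact_force: [0.3, 0.6, -2.4]
width: 0.0429
shift [0.195  0.3942 0.004 ] turn [-0.4 -0.2 39. ] rows>= 10.5
```

```bash
python3 -m pendant '[0.7,0.012,0.026,0,0,0,3, 0.7,0.028,0.058,0,0,0,7, 0.7,0.045,0.093,0,0,0,11, 0.7,0.062,0.128,0,0,0,15, 0.7,0.078,0.158,0,0,0,19]'
python3 -c "
from h import *
to(.481,-.2035,.165,-69.4)"
```

```text
time_s: 4.93
tool_pos: [0.4973, 0.0571, 0.1651]
ee_rot: [-180.0, -0.0, -49.6]
contact_force: [1.3, -0.4, -2.0]
width: 0.0429
shift [0.1878 0.1814 0.0002] turn [-0.  -0.  19.8] rows>= 6.3
```

```bash
python3 -m pendant '[0.7,0.026,0.025,0,0,0,4, 0.7,0.052,0.05,0,0,0,8, 0.7,0.078,0.075,0,0,0,12, 0.7,0.104,0.1,0,0,0,16, 0.7,0.13,0.125,0,0,0,20]'
python3 -c "
from h import *
to(.481,-.2035,.165,-69.4)"
```

```text
time_s: 5.35
tool_pos: [0.4872, -0.1228, 0.1652]
ee_rot: [-180.0, -0.0, -69.6]
contact_force: [0.3, -0.2, -2.1]
width: 0.0429
shift [0.0734 0.034  0.0002] turn [-0.  -0.  -0.2] rows>= 1.9
```

```bash
python3 -m pendant '[0.7,0.03,0.014,0,0,0,0, 0.7,0.058,0.027,0,0,0,0, 0.7,0.073,0.034,0,0,0,0, 0.7,0.073,0.034,0,0,0,0, 0.7,0.073,0.034,0,0,0,0]'
python3 - <<'E'
from h import *
shot('p1');s=snapshot('scene')['frame'];w=cv2.imread('pics/p1.png')
cv2.imwrite('pics/p1c.png',np.hstack([w[130:400,100:540],cv2.resize(s[100:220,185:305],(270,270),interpolation=cv2.INTER_CUBIC)[:,:,::-1]]))
to(.481,-.2035,.165,-69.4)
E
```

```text
time_s: 5.77
tool_pos: [0.4813, -0.2021, 0.1647]
ee_rot: [-180.0, -0.0, -69.5]
contact_force: [-0.1, 0.3, -1.7]
width: 0.0428
shift [ 0.0023  0.0014 -0.0003] turn [-0. -0.  0.] rows>= 0.1
```

View pics/p1c.png

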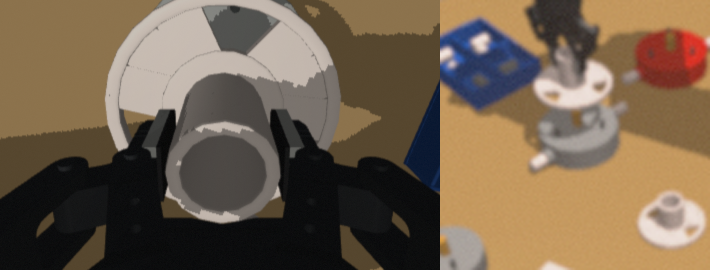

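The base hangs upright over the box, and a stud shows through the far slot at about (336,139) in the full picture. I'll measure the base's centre and slot angle in hand.

Run:
```python
from h import *
from scipy.optimize import least_squares
n='p1';f=np.load("pics/p1.npz")['f'];g=cv2.cvtColor(f,cv2.COLOR_RGB2HSV)
w=((g[...,1]<45)&(g[...,2]>90)).astype(np.uint8);w=cv2.morphologyEx(w,cv2.MORPH_OPEN,np.ones((5,5)))
w[:110]*=1
cs,_=cv2.findContours(w,cv2.RETR_EXTERNAL,cv2.CHAIN_APPROX_NONE);c=max([c for c in cs if cv2.pointPolygonTest(c,(230,230),False)>-1 or True],key=lambda c:cv2.contourArea(c) if cv2.boundingRect(c)[0]<330<sum(cv2.boundingRect(c)[::2]) else 0)
h=cv2.convexHull(c)[:,0];print(cv2.boundingRect(c));h=h[h[:,1]<235]
for z in(.132,.138,.144):
    P=np.array([ray(n,p,z) for p in h])[:,:2]
    r=least_squares(lambda q:np.hypot(*(P-q[:2]).T)-q[2],[.48,-.2,.065],loss='soft_l1',f_scale=.0005).x;print(z,r.round(4),np.abs(np.hypot(*(P-r[:2]).T)-r[2]).max().round(4))
    if z==.138:c0=r[:2]
# far slot edges: left/right boundary at radii; pixels within slot not white
ys,xs=np.mgrid[100:200,280:400];A=[]
for x,y in zip(xs.ravel(),ys.ravel()):
    if not w[y,x]:
        p=ray(n,(x,y),.138)[:2]-c0;R=np.hypot(*p)
        if .040<R<.053:A.append(np.degrees(np.arctan2(p[1],p[0])))
print('far slot angle',np.percentile(A,[2,50,98]),len(A))
p=ray(n,(336,139),.063);print('stud through slot',p,'TCP',pose()[2])
```

```text
(205, 50, 235, 303)
0.132 [ 0.51   -0.1924  0.0638] 0.0138
0.138 [ 0.5112 -0.1919  0.0616] 0.0133
0.144 [ 0.5124 -0.1914  0.0594] 0.0129
far slot angle [-41.19127822 -20.97113696  49.71274569] 1105
stud through slot [ 0.52595604 -0.19615833  0.063     ] TCP [ 0.4814634  -0.20082737  0.16465087]
```

The mask picked up the conduit above the flange, so I'll refit with that region removed.

Run:
```python
from h import *
from scipy.optimize import least_squares
n='p1';f=np.load("pics/p1.npz")['f'];g=cv2.cvtColor(f,cv2.COLOR_RGB2HSV)
w=((g[...,1]<45)&(g[...,2]>90)).astype(np.uint8)
pts=[]
for y in range(150,236):
    x=np.nonzero(w[y,195:450])[0]+195;pts+=[(x[0],y),(x[-1],y)]
z=.138;P=np.array([ray(n,p,z) for p in pts])[:,:2]
r=least_squares(lambda q:np.hypot(*(P-q[:2]).T)-q[2],[.48,-.2,.065],loss='soft_l1',f_scale=.0005).x;print(r.round(4));c0=r[:2]
out=[]
for a in range(-60,180,2):
    q=c0+.050*np.array([np.cos(np.radians(a)),np.sin(np.radians(a))])
    d=np.load("pics/p1.npz");v=d['K']@(d['R'].T@(np.array([*q,z])-d['C']));u=(v[:2]/v[2]).round().astype(int)
    out.append((a,u.tolist(),int(w[u[1],u[0]]) if 0<=u[1]<400 else -1))
print([(a,u) for a,u,k in out if k==0])
```

```text
[ 0.4793 -0.2032  0.0634]
[(-6, [366, 157]), (-4, [363, 156]), (-2, [360, 154]), (0, [357, 153]), (2, [354, 152]), (4, [351, 151]), (6, [347, 150]), (8, [344, 149]), (10, [341, 148]), (12, [337, 148]), (14, [334, 147]), (16, [330, 147]), (18, [327, 147]), (20, [323, 147]), (22, [320, 147]), (24, [317, 147]), (112, [231, 241]), (114, [231, 244]), (116, [232, 247]), (118, [233, 250]), (120, [233, 253]), (122, [234, 255]), (124, [235, 258]), (126, [236, 261]), (128, [237, 264]), (130, [238, 266]), (132, [239, 269]), (134, [241, 272]), (136, [242, 274]), (138, [244, 277]), (140, [246, 279]), (142, [247, 282]), (144, [249, 284]), (146, [251, 286]), (148, [253, 288]), (150, [255, 290]), (152, [257, 292]), (154, [259, 294]), (156, [261, 296]), (158, [264, 298]), (172, [281, 309]), (174, [284, 310]), (176, [287, 311]), (178, [290, 312])]
```

In hand, the base centre is (0.479, −0.203) and the slot sits at 9°, against (0.481, −0.2034) and about 10.6° for the box. Both are well inside the play, so I'll shift 1.5 mm and lower.

```bash
python3 -m pendant '[0.7,0.0005,-0.0015,0.015,0,0,-1, 0.7,0.0005,-0.0015,0.035,0,0,-1, 0.7,0.0005,-0.0015,0.05,0,0,-1, 0.7,0.0005,-0.0015,0.06,0,0,-1, 0.7,0.0005,-0.0015,0.067,0,0,-1]'
python3 -m pendant '[0.7,0,0,0.003,0,0,0, 0.7,0,0,0.007,0,0,0, 0.7,0,0,0.011,0,0,0, 0.7,0,0,0.014,0,0,0, 0.7,0,0,0.014,0,0,0]'
```

```text
time_s: 6.28
tool_pos: [0.4829, -0.2, 0.0965]
ee_rot: [180.0, 0.1, -68.3]
contact_force: [0.0, -0.5, -1.8]
width: 0.0429
time_s: 6.7
tool_pos: [0.483, -0.2012, 0.083]
ee_rot: [180.0, 0.0, -68.4]
contact_force: [0.1, -0.6, -2.6]
width: 0.0428
```

There's no contact with the underside at about 47 mm, below the 63 mm stud tops, so the studs are in the slots. A few mm more until contact.

```bash
python3 -m pendant '[0.7,0,0,0.001,0,0,0, 0.7,0,0,0.002,0,0,0, 0.7,0,0,0.003,0,0,0, 0.7,0,0,0.003,0,0,0]'
python3 -m pendant '[0.7,0,0,0.001,0,0,0, 0.7,0,0,0.001,0,0,0]'
```

```text
time_s: 7.03
tool_pos: [0.4833, -0.2014, 0.0812]
ee_rot: [-180.0, -0.1, -68.4]
contact_force: [-4.0, 1.5, 11.3]
width: 0.0432
time_s: 7.2
tool_pos: [0.4833, -0.2014, 0.0811]
ee_rot: [-179.9, -0.1, -68.4]
contact_force: [-8.7, 4.4, 27.7]
width: 0.0428
```

Contact came at TCP 0.081, exactly the predicted seated height. I'll open and retreat upward.

```bash
python3 -m pendant '[0,0,0,-0.001,0,0,0, 0,0,0,-0.001,0,0,0, 0,0,0,-0.001,0,0,0, 0,0,0,-0.001,0,0,0, 0,0,0,-0.001,0,0,0]'
python3 -m pendant '[0,0,0,-0.02,0,0,0, 0,0,0,-0.05,0,0,0, 0,0,0,-0.09,0,0,0, 0,0,0,-0.13,0,0,0, 0,0,0,-0.16,0,0,0]'
python3 -m pendant '[0,-0.03,-0.02,0,0,0,0, 0,-0.05,-0.04,0,0,0,0, 0,-0.06,-0.04,0,0,0,0, 0,-0.06,-0.04,0,0,0,0, 0,-0.06,-0.04,0,0,0,0]'
python3 - <<'E'
from h import *
from scipy.optimize import least_squares
shot('e1');s=snapshot('scene')['frame'];n='e1'
cv2.imwrite('pics/e1c.png',np.hstack([cv2.imread('pics/e1.png'),cv2.resize(s[110:210,200:240+25],(260,400),interpolation=cv2.INTER_CUBIC)[:,:,::-1]])[:,100:])
print(pose()[2])
f=np.load("pics/e1.npz")['f'];g=cv2.cvtColor(f,cv2.COLOR_RGB2HSV)
w=((g[...,1]<45)&(g[...,2]>185)).astype(np.uint8);w=cv2.morphologyEx(w,cv2.MORPH_OPEN,np.ones((9,9)))
cs,_=cv2.findContours(w,cv2.RETR_EXTERNAL,cv2.CHAIN_APPROX_NONE)
for c in sorted(cs,key=cv2.contourArea)[-3:]:
    h=cv2.convexHull(c)[:,0]
    for z in(.049,.054,.059):
        P=np.array([ray(n,p,z) for p in h])[:,:2];r=least_squares(lambda q:np.hypot(*(P-q[:2]).T)-q[2],[*P.mean(0),.065],loss='soft_l1',f_scale=.0005).x;print(z,cv2.boundingRect(c),r.round(4))
E
```

```text
time_s: 7.62
tool_pos: [0.4831, -0.2013, 0.0801]
ee_rot: [180.0, 0.0, -68.4]
contact_force: [-0.1, 0.2, 0.4]
width: 0.0853
time_s: 8.03
tool_pos: [0.4832, -0.2013, 0.2433]
ee_rot: [-179.9, -0.1, -68.4]
contact_force: [0.8, -1.1, -1.4]
width: 0.0852
time_s: 8.45
tool_pos: [0.498, -0.1307, 0.2402]
ee_rot: [180.0, 0.0, -68.3]
contact_force: [0.6, -0.2, -0.1]
width: 0.0851
[ 0.49808157 -0.13153632  0.24009201]
0.049 (158, 86, 31, 25) [0.5133 0.0293 0.0138]
0.054 (158, 86, 31, 25) [0.514  0.0273 0.0136]
0.059 (158, 86, 31, 25) [0.5147 0.0253 0.0134]
0.049 (114, 82, 43, 23) [0.4903 0.053  0.0277]
0.054 (114, 82, 43, 23) [0.4914 0.0506 0.0273]
0.059 (114, 82, 43, 23) [0.4925 0.0482 0.0269]
0.049 (328, 165, 47, 51) [ 0.4879 -0.1783  0.0335]
0.054 (328, 165, 47, 51) [ 0.4891 -0.1773  0.033 ]
0.059 (328, 165, 47, 51) [ 0.4902 -0.1762  0.0325]
```

View pics/e1c.png

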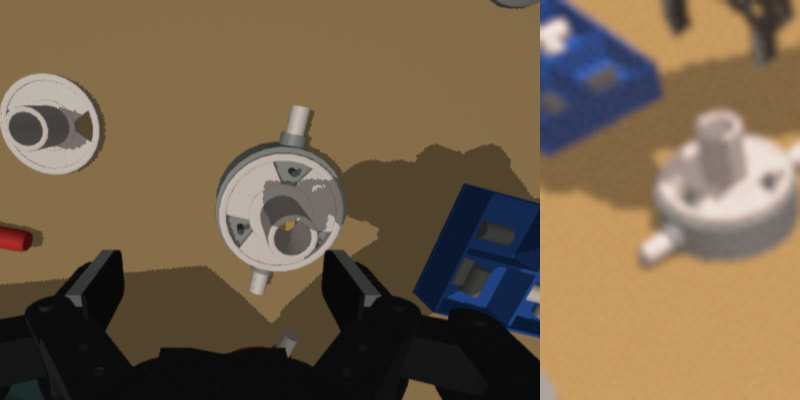

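The picture shows the base flat on the box, studs visible in the slots at about (394,172), (340,228) and (422,237), and the brass hub in the bore. My automatic circle fit failed because shadow broke up its mask. I'll do a rim-point check and hand in.

Run:
```python
from h import *
from plant import robot
for nm,pts,z in(('base',[(317,210),(445,208),(380,151),(383,271)],.054),('two_slot',[(101,115),(202,130),(142,73),(157,174)],.009)):
    P=np.array([ray('e1',p,z)[:2] for p in pts]);q=np.linalg.lstsq(np.c_[2*P,np.ones(4)],(P**2).sum(1),rcond=None)[0];print(nm,q[:2].round(4),'diam',2*np.sqrt(q[2]+q[:2]@q[:2]))
print(sensors.read_state()["contact_force"],robot.close_job())
```

```text
base [ 0.4813 -0.2027] diam 0.13184011207896848
two_slot [0.4709 0.0595] diam 0.10895623344034748
the job is handed in; nothing more can be done
[1.21462018 0.14788266 0.83397793] None
```

I fitted the three-slot lamp base onto the three-stud grey box, let go, moved the gripper clear and handed the job in at about 8.5 s.

**Final checks**
- **Centre:** the base is at (0.481, −0.203), within about 1 mm of the box centre.
- **Height:** the base met the box at tool height 0.081 m, exactly the predicted seated height. The rim measures 132 mm at that height, against 130 mm stated.
- **Fit:** the last picture shows studs in the slots and the hub in the bore. I judged upright only by eye, from that picture.
- **Two-slot base:** it is at (0.471, 0.060), about 4 mm from where I measured it before. That is within my measuring error, and the arm never touched it.

**Checks that failed or disagreed**
- Triangulating the box top from ellipse centres gave 33 mm instead of 45 mm. The hub top (78 mm, 77 mm stated) and the circle fits agreed with 45 mm, so I used that.
- Triangulating the neck top gave 66 mm against 70 mm stated.
- Two automatic circle fits failed, one on the base in hand and one on the base after release, because the conduit or shadows confused the mask. I redid the first with the conduit cut out and the second with rim points picked by eye.

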